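# Show the sweets and close the case softly

## Robot

A 6-joint arm with a two-finger parallel gripper is mounted at the origin on the work surface. World frame = base frame: x ahead of the robot, y to its left, z up, the work surface at z = 0. Lengths are in m, angles in degrees, forces in N, time in s.
With the tool pointing down it reaches from about 0.275 to 0.825 m from the base axis. Payload 5.2 kg.
Tool frame: the origin (TCP) lies on the centre line of the jaws, within the pads' length; the fingertips stand 25 mm ahead of it and the grasp point (between the pads) lies 6 mm ahead of it (bot.tip_extent is the distance from the TCP to the fingertips, in m); z points along the fingers, x is the direction in which the jaws open and shut, and the axes are right-handed (so a half turn about z gives the same grasp; the last joint's range is limited). The gripper opens to 93 mm and grips with 3 to 60 N. Pads are 15 mm wide; open, the fingers measure 128 mm over their backs; the gripper's body (75 mm by 188 mm) begins 65 mm behind the grasp point.
Start: joints at [59.255, 14.817, 87.949, -0, 77.235, -11.62], TCP at [0.18, 0.52, 0.244] pointing down, gripper open.
Joint ranges: [-179.93, 179.93], [-52.35, 119.4], [10.71, 147.94], [-69.91, 249.91], [12.55, 155.21], [-178.61, 178.61]. Speed limits (degrees/s): [147.25, 147.25, 180, 180, 180, 180].

## Interface

Orientations are given as [roll, pitch, yaw] about the fixed x, y, z axes, in that order (R = Rz(yaw) Ry(pitch) Rx(roll)).
In Python, from bench import bot, cams, order gives the robot as it stands.
- The arm moves only by the shell command python3 -m jog 'ROWS' [OPENING] [FORCE]. ROWS is JSON, a list of rows, each a list of 2 entries, a list of its own where there are three numbers: the shift along the tool's x, y, z in mm, then the turn about the tool's z in degrees. A call has 1 to 8 rows; each row shifts and turns the commanded pose from where the row before left it, along the tool's axes as they then stand; what a row does not reach is not made up. A row lasts 1/8 s, in which the tool goes at most 62.5 mm and 10.7 degrees, less where a joint would pass 70% of its speed; a pose out of reach is approached as far as the arm can. A call with a gripper value outside its range is refused whole. OPENING is the finger opening in mm, from 0 to 93, set as the call begins (- or left out, the last holds). The fingers move at their own pace and stop on an object; FORCE is the grip in N (left out, the last holds). Time passes only in rows, so rows that do not move let the fingers close. It gives the time, the measured TCP pose, the force and the opening at its end, in the units of the state.
- bot.state(): the state, without advancing time (a new reading comes with each control period).
- cams.snapshot(name): name is "side" or "top" or "wrist"; returns a dict with "img" (384x512x3 uint8, red, green, blue), "K" (3x3 intrinsics, pixels), "k1" (the pictures are not rectified: a ray, as slopes to the right and down, at radius r is drawn at 1 + k1 r^2 times it, then the intrinsics apply), "pose" (4x4, takes a point from camera to world coordinates). Camera axes: x right, y up, looking along -z (the intrinsics and any distortion apply to the point x, -y, -z); pixel columns grow to the right and rows downward; lengths in m; the calibration is good to about 2 mm. A picture is of the moment at which its call begins. There is no depth.
- order.hand_in(): hands the job in, once; it reports no verdict.
The state is a dict: "time_s": time; "joints": joint angles; "joint_velocities": joint speeds; "joint_torque": joint torques, N m; "eef_pos": TCP position; "orientation": TCP orientation; "wrist_force": force on the tool from outside, world axes, zero at the start; "torque": the same for the moment, N m; "gripper_width": finger opening in m.
Only numpy, scipy, OpenCV 4.12 (cv2) and the standard library are available. Lean on these libraries where they do the work, as an engineer would, in place of code of your own. Each camera call takes 0.05 s, during which the arm holds its last target. There are 200 camera calls.

## Task

A customer wants a look at the cube-shaped sweets: press the lever paddle of the case that holds the cubes all the way down with the fingertips so that its lid opens fully, and keep it open for at least two seconds. Then ease the paddle back up slowly, so that the lid comes down gently and shuts without dropping or slamming. Do not touch the lids, leave the case of balls shut and everything else where it stands, and finish clear of it all.

Things in the scene. Friction and masses are not known exactly. Their poses are not given: they have to be found in the camera images.
- cube_case: steel countertop sweets case holding nine cream sweets cut as 30 mm cubes, in rows of three, seen through the lid; otherwise identical to the ball case; left or right varies. Open-topped box 140 mm deep (its x) x 150 mm wide (its y) x 80 mm high, fixed on a dark riser 150 x 160 mm and 5 to 40 mm high. Origin: centre of the steel box's underside, on the riser; its -x axis points to the paddle, roughly towards the robot, +x to the lid hinge.
- cube_lid (a joint): angle of the clear lid of the cube case: 0 = shut, 1.1 rad = fully open. Framed clear plate 150 x 180 x 7 mm, about 0.2 kg, hinged along the top of the case's back wall (70 mm behind the case origin, 81 mm above that origin); its front edge swings up to about 215 mm above it and never comes more than 85 mm in front of the case origin. It has no damper: without the lever held, the lid falls and slams.
- cube_lever (a joint): angle of the lever of the cube case: 0 = at rest (paddle up), grows as the paddle is pressed down, 0.45 rad = pressed to its stop. Linked to the lid: lid angle = 2.44 x lever angle, both ways. The lever turns about a level pin 60 mm in front of the case origin, 60 mm above it; it takes about 3 to 6 N at the paddle to press, and a return spring and the lid's weight bring it back up.
- cube_paddle (a point): centre of the top face of the cube case's lever paddle; moves with it. Black plastic plate 44 mm long (case x) x 90 mm wide (case y) x 8 mm thick, carried 120 mm from the lever pin by a neck, 178 mm in front of the case origin. At rest it stands 84 mm above the case origin and slopes up 0.2 rad away from the case; pressed to its stop it stands 30 mm above it, and its centre shifts at most 3 mm horizontally on the way.
- ball_case: steel countertop sweets case holding nine cream ball-shaped sweets, 38 mm across, in rows of three, seen through the lid; otherwise identical to the cube case. Open-topped box 140 mm deep (its x) x 150 mm wide (its y) x 80 mm high, fixed on a dark riser 150 x 160 mm and 5 to 40 mm high. Origin: centre of the steel box's underside, on the riser; its -x axis points to the paddle, roughly towards the robot, +x to the lid hinge.
- ball_lid (a joint): angle of the clear lid of the ball case: 0 = shut, 1.1 rad = fully open. Framed clear plate 150 x 180 x 7 mm, about 0.2 kg, hinged along the top of the case's back wall (70 mm behind the case origin, 81 mm above that origin); its front edge swings up to about 215 mm above it and never comes more than 85 mm in front of the case origin. It has no damper: without the lever held, the lid falls and slams.
- ball_lever (a joint): angle of the lever of the ball case: 0 = at rest (paddle up), grows as the paddle is pressed down, 0.45 rad = pressed to its stop. Linked to the lid: lid angle = 2.44 x lever angle, both ways. The lever turns about a level pin 60 mm in front of the case origin, 60 mm above it; it takes about 3 to 6 N at the paddle to press, and a return spring and the lid's weight bring it back up.
- ball_paddle (a point): centre of the top face of the ball case's lever paddle; moves with it. Black plastic plate 44 mm long (case x) x 90 mm wide (case y) x 8 mm thick, carried 120 mm from the lever pin by a neck, 178 mm in front of the case origin. At rest it stands 84 mm above the case origin and slopes up 0.2 rad away from the case; pressed to its stop it stands 30 mm above it, and its centre shifts at most 3 mm horizontally on the way.
- carton: small brown card gift carton, 55 x 80 mm and 100 mm tall, with a 25 mm upright flap on top; loose, origin at the centre of its underside
- cup: white paper cup, 72 mm across the rim, 90 mm tall; loose, origin at the centre of its underside
- tin: round closed aluminium tin, 60 mm across, 40 mm tall; loose, origin at the centre of its underside

How it is judged:
By the outcome, as a careful person would: the job done as asked, in the order asked, and still so for the second after the job is handed in, with the robot touching nothing.
It also fails if it takes over 38 s, if anything falls off the work surface, if the arm or the gripper's body presses on something with over 40 N, if the wrist force passes 120 N, or if a joint passes its speed limit or range.

## Working session

There is one attempt and no reset: what is moved stays moved. The work goes in short steps, Python scripts to look and compute and a shell command to move; the robot and the scene stay as the last step left them, time stands still between calls to the robot, and variables do not carry over. Pictures are saved under pics/ and viewed, about 8 in all and at most 12, crops included, and the job is handed in when it is done.

```bash
mkdir -p pics; cat > h.py <<'E'
from bench import bot,cams,order
import numpy as np,cv2
def snap(n,f):
    s=cams.snapshot(n); cv2.imwrite(f'pics/{f}.png',s['img'][:,:,::-1]); np.savez(f'pics/{f}.npz',K=s['K'],k1=s['k1'],pose=s['pose']); return s
def ray(f,u,v):
    d=np.load(f'pics/{f}.npz');K=d['K'];k=float(d['k1']);P=d['pose']
    p=cv2.undistortPoints(np.array([[[u,v]]],float),K,np.array([k,0,0,0,0]))[0,0]
    r=P[:3,:3]@np.array([p[0],-p[1],-1.]); return P[:3,3],r/np.linalg.norm(r)
def tri(*obs):
    A=np.zeros((3,3));b=np.zeros(3)
    R=[ray(*o) for o in obs]
    for o,r in R:
        M=np.eye(3)-np.outer(r,r);A+=M;b+=M@o
    X=np.linalg.solve(A,b); return X,[np.linalg.norm((np.eye(3)-np.outer(r,r))@(X-o))*1e3 for o,r in R]
def proj(f,X):
    d=np.load(f'pics/{f}.npz');P=d['pose'];c=P[:3,:3].T@(np.array(X)-P[:3,3]);x=c[0]/-c[2];y=-c[1]/-c[2];g=1+float(d['k1'])*(x*x+y*y)
    K=d['K'];return K[0,0]*x*g+K[0,2],K[1,1]*y*g+K[1,2]
E
python3 - <<'E'
from h import *
a=snap('side','s0');b=snap('top','t0')
for s in (a,b): print(s['k1'],s['pose'].round(3).tolist(),s['K'].round(1).tolist())
print(bot.state(),bot.tip_extent)
E
```

```text
-0.09908433221018396 [[-0.997, 0.055, -0.051, 0.509], [-0.075, -0.702, 0.708, 0.888], [0.004, 0.71, 0.704, 0.984], [0.0, 0.0, 0.0, 1.0]] [[445.0, 0.0, 255.9], [0.0, 445.0, 193.4], [0.0, 0.0, 1.0]]
-0.16949441251107242 [[-0.011, 0.985, -0.172, 0.318], [-1.0, -0.016, -0.022, -0.023], [-0.025, 0.172, 0.985, 1.528], [0.0, 0.0, 0.0, 1.0]] [[478.8, 0.0, 250.0], [0.0, 478.8, 194.1], [0.0, 0.0, 1.0]]
{'time_s': 0.1, 'joints': array([ 5.92562627e+01,  1.48513601e+01,  8.80043575e+01,  1.46332031e-03,
        7.72357331e+01, -1.16187977e+01]), 'joint_velocities': array([-0.0425975 , -0.03004267, -0.01532434,  0.03765187,  0.00519465,
       -0.01200351]), 'joint_torque': array([ 3.08292096e-03, -4.38206184e+01, -2.84641600e+01,  7.21934577e-02,
        3.61506664e-02, -2.48166816e-05]), 'eef_pos': array([0.17992104, 0.51925726, 0.24293895]), 'orientation': array([-1.79980184e+02,  8.92893999e-02,  7.08747514e+01]), 'wrist_force': array([-0.26392218, -0.65873616,  0.03296092]), 'torque': array([0.00342705, 0.00232966, 0.01500963]), 'gripper_width': 0.09273392601099688} 0.025
```

View pics/s0.png

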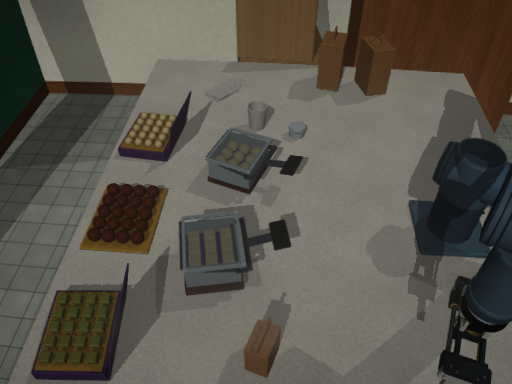

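View pics/t0.png

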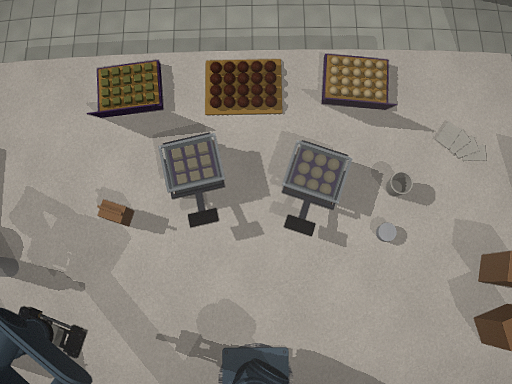

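The cube case is the left one in the top view (paddle near 203,217). In the side view it is the nearer one (paddle near 280,234). The carton is off to its left. I'll enlarge both for corner readings.

```bash
python3 - <<'E'
import cv2,numpy as np
a=cv2.imread('pics/s0.png')[200:300,170:300];b=cv2.imread('pics/t0.png')[125:235,150:240]
a=cv2.resize(a,None,fx=6,fy=6,interpolation=cv2.INTER_CUBIC);b=cv2.resize(b,None,fx=5,fy=5,interpolation=cv2.INTER_CUBIC)
for im,s,u0,v0 in((a,6,170,200),(b,5,150,125)):
    for i in range(0,im.shape[1],10*s): cv2.line(im,(i,0),(i,5),(0,255,255),1);cv2.putText(im,str(u0+i//s),(i,16),0,.35,(0,0,255),1)
    for i in range(0,im.shape[0],10*s): cv2.line(im,(0,i),(5,i),(0,255,255),1);cv2.putText(im,str(v0+i//s),(6,i+4),0,.35,(0,0,255),1)
cv2.imwrite('pics/ca.png',cv2.convertScaleAbs(a,alpha=1.5));cv2.imwrite('pics/cb.png',cv2.convertScaleAbs(b,alpha=1.5))
E
```

```text
(no output)
```

View pics/ca.png

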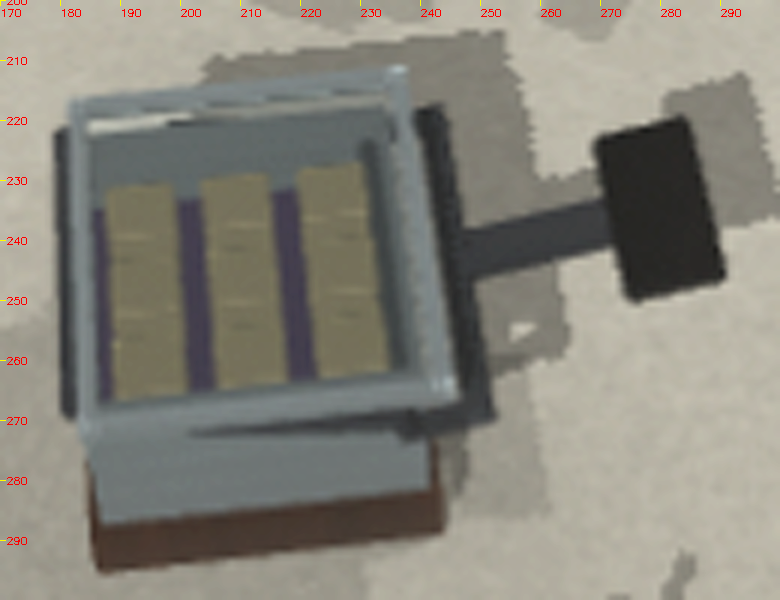

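View pics/cb.png

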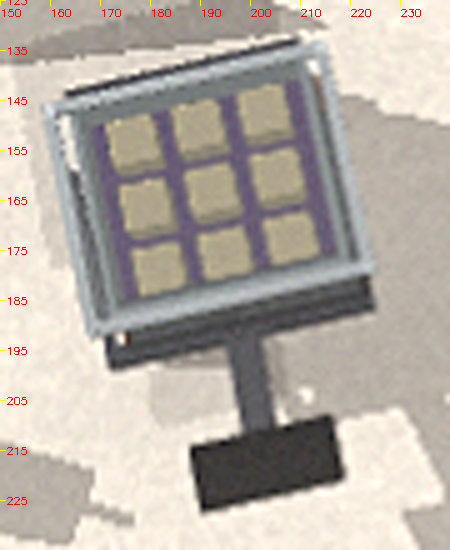

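```bash
python3 - <<'E'
from h import *
S=[(595,140),(688,117),(727,282),(630,302)];T=[(332,415),(344,480),(202,512),(190,447)]
X=[]
for s,t in zip(S,T):
    x,e=tri(('s0',170+s[0]/6-.42,200+s[1]/6-.42),('t0',150+t[0]/5-.4,125+t[1]/5-.4));X.append(x);print(x.round(4),np.round(e,1))
X=np.array(X);c=X.mean(0);print(c)
w=(X[2]+X[3]-X[0]-X[1])/2;l=(X[0]+X[3]-X[1]-X[2])/2;print(np.linalg.norm(w),np.linalg.norm(l),np.degrees(np.arctan2(-w[0],w[1])),np.degrees(np.arctan2(l[1],l[0])))
# lid front corners: side (455,395),(... ) top
for s,t in [((455,395),(95,332)),((402,72),(372,270)),((75,105),(320,42)),((90,432),(48,105))]:
    x,e=tri(('s0',170+s[0]/6-.42,200+s[1]/6-.42),('t0',150+t[0]/5-.4,125+t[1]/5-.4));print('lid',x.round(4),np.round(e,1))
E
```

```text
[0.5286 0.1123 0.1068] [1. 1.]
[0.4883 0.1041 0.1163] [1.3 1.3]
[0.47   0.19   0.1109] [0.5 0.5]
[0.51   0.1986 0.1046] [0.3 0.3]
[0.49923199 0.15124734 0.1096409 ]
0.08813651417538466 0.041723006319871865 12.132259647816946 11.757823320741037
lid [0.5788 0.2565 0.112 ] [1. 1.]
lid [0.6156 0.0872 0.1162] [1.3 1.3]
lid [0.7578 0.1192 0.1176] [0.1 0.1]
lid [0.7209 0.2883 0.1152] [1.4 1.4]
```

The paddle centre is at (0.499, 0.151, 0.110) m and measures 88 x 42 mm. The case yaw is about 12°, and the riser works out at about 26 mm from both the paddle and the lid, so it agrees with the text. Pressed, the paddle should be at z≈0.056. I'll go above it with the jaws closed and tool x along case y (yaw≈102°).

```bash
python3 -m jog '[[[-10,18,0],0],[[-20,35,0],0],[[-20,35,0],0],[[-20,35,0],0],[[-20,35,0],0],[[-20,35,0],0],[[-20,35,0],0],[[-20,35,0],0]]' 0 20
python3 -m jog '[[[-20,35,0],-6],[[0,0,0],-6],[[0,0,0],-6],[[0,0,0],-6],[[0,0,0],-7],[[0,0,0],0]]'
```

```text
time_s: 1.1
eef_pos: [0.3803, 0.2895, 0.2436]
orientation: [180.0, 0.0, 70.8]
wrist_force: [-0.4, 0.2, -0.5]
gripper_width: 0.0175
time_s: 1.85
eef_pos: [0.406, 0.2603, 0.2435]
orientation: [-180.0, 0.0, 101.8]
wrist_force: [0.3, -0.2, -0.2]
gripper_width: 0.0006
```

```bash
python3 -m jog '[[[-31,17,0],0],[[-31,17,0],0],[[-32,17,0],0],[[-32,18,0],0],[[0,0,25],0],[[0,0,35],0],[[0,0,18],0],[[0,0,0],0]]'
python3 - <<'E'
from h import *
snap('wrist','w1');snap('side','s1');
p=bot.state()['eef_pos']-[0,0,.025];print(p,proj('s1',p),proj('w1',p),proj('w1',[.499,.151,.11]))
a=cv2.imread('pics/w1.png');b=cv2.imread('pics/s1.png')[190:310,160:320];cv2.imwrite('pics/m1.png',np.hstack([a[:,:400],cv2.resize(b,(400,384))[:,:400]])) if 0 else cv2.imwrite('pics/m1.png',cv2.resize(b,None,fx=4.5,fy=4.5,interpolation=2))
E
```

```text
time_s: 2.85
eef_pos: [0.4983, 0.1516, 0.1643]
orientation: [-179.8, -0.0, 101.7]
wrist_force: [-0.5, -0.4, -0.9]
gripper_width: 0.0005
[0.49978244 0.15198505 0.14122124] (np.float64(280.09925857317774), np.float64(226.44657862052944)) (np.float64(268.2344749335205), np.float64(239.10008555773678)) (np.float64(266.561993996217), np.float64(219.1886882692661))
```

View pics/m1.png

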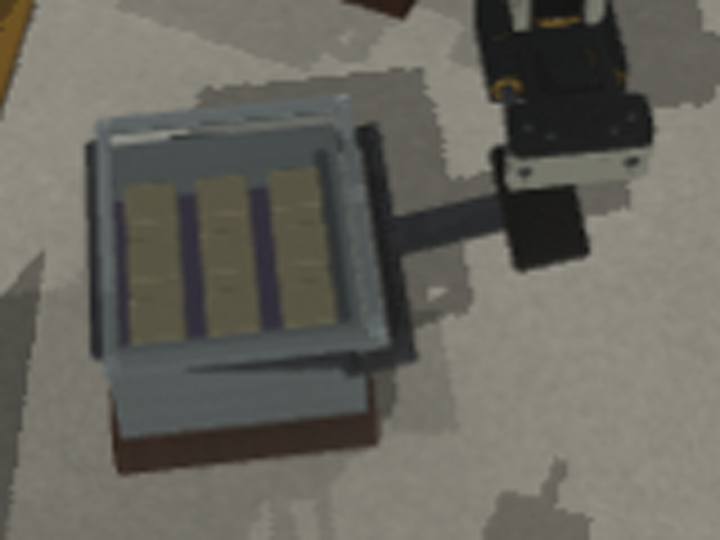

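View pics/w1.png

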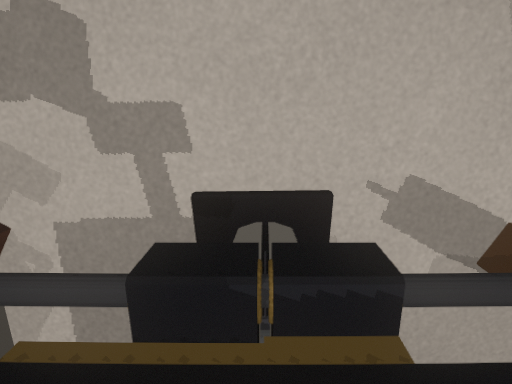

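In the side view the jaws stand over the paddle. In the wrist view the paddle spans columns 193–332 and the finger line is at 265, so it is centred across the width. I'll press down gradually.

```bash
python3 -m jog '[[[0,0,8],0],[[0,0,8],0],[[0,0,4],0],[[0,0,3],0],[[0,0,3],0],[[0,0,3],0],[[0,0,3],0],[[0,0,3],0]]'
python3 -m jog '[[[0,0,3],0],[[0,0,3],0],[[0,0,3],0],[[0,0,3],0],[[0,0,3],0],[[0,0,3],0],[[0,0,3],0],[[0,0,3],0]]'
```

```text
time_s: 3.95
eef_pos: [0.4992, 0.1522, 0.1306]
orientation: [-180.0, 0.0, 101.9]
wrist_force: [-3.2, -0.9, 4.8]
gripper_width: 0.0005
time_s: 4.95
eef_pos: [0.4996, 0.1523, 0.1065]
orientation: [180.0, -0.0, 101.9]
wrist_force: [-2.8, -1.2, 4.8]
gripper_width: 0.0006
```

Contact came at tip z≈0.106, with 4.8 N at the paddle, which is within the expected 3–6 N. There are about 24 mm left to the stop.

```bash
python3 -m jog '[[[0,0,3],0],[[0,0,3],0],[[0,0,3],0],[[0,0,3],0],[[0,0,3],0],[[0,0,2],0],[[0,0,2],0],[[0,0,1],0]]'
python3 -m jog '[[[0,0,1],0],[[0,0,1],0],[[0,0,1],0]]'
```

```text
time_s: 5.95
eef_pos: [0.4996, 0.1522, 0.0866]
orientation: [180.0, 0.0, 101.9]
wrist_force: [2.9, 0.4, 4.0]
gripper_width: 0.0008
time_s: 6.32
eef_pos: [0.5, 0.1523, 0.0848]
orientation: [179.9, 0.0, 101.9]
wrist_force: [-0.9, 0.1, 17.4]
gripper_width: 0.0004
```

```bash
python3 -m jog '[[[0,0,1],0],[[0,0,0.5],0],[[0,0,0],0],[[0,0,0],0]]'
python3 - <<'E'
from h import *
snap('side','s2')
cv2.imwrite('pics/m2.png',cv2.resize(cv2.imread('pics/s2.png')[150:310,130:330],None,fx=3.5,fy=3.5,interpolation=2))
c=np.array([.499,.151,.0256])+.178*np.array([np.cos(.212),np.sin(.212),0]);ex=np.array([np.cos(.212),np.sin(.212),0]);ey=np.array([-ex[1],ex[0],0]);ez=np.array([0,0,1.])
for th in (0,.95,1.02,1.1):
  print(th,[np.round((np.array(proj('s2',c+.07*ex+.081*ez+s*ey+.15*(-np.cos(th)*ex+np.sin(th)*ez)))-[130,150])*3.5) for s in(-.09,.09)])
E
```

```text
time_s: 6.82
eef_pos: [0.5001, 0.1523, 0.0843]
orientation: [179.9, 0.0, 101.9]
wrist_force: [-2.5, -1.5, 20.1]
gripper_width: 0.0008
0 [array([378., 221.]), array([407., 412.])]
0.95 [array([286., 113.]), array([305., 308.])]
1.02 [array([273., 108.]), array([290., 304.])]
1.1 [array([257., 103.]), array([273., 299.])]
```

View pics/m2.png

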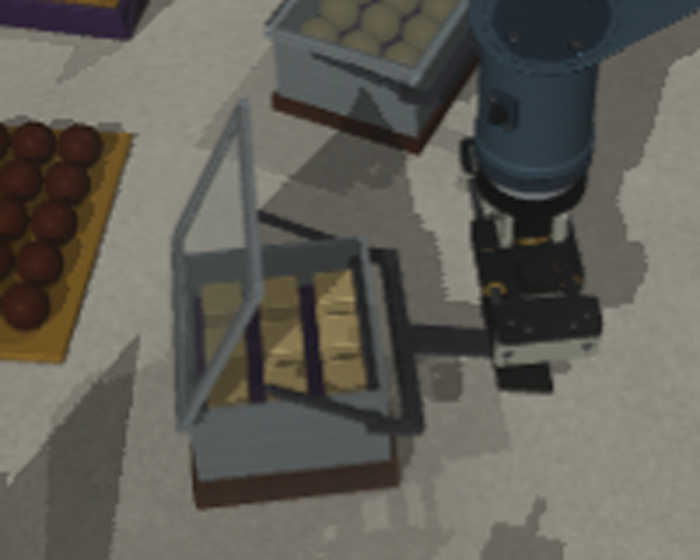

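The lid's front corners are at crop (241,100) and (258,297), against a prediction of (257,103) and (273,299) for 1.1 rad. With 20 N against the stop, the lid is fully open. I'll hold it for 2.5 s.

```bash
python3 -m jog '[[[0,0,0],0],[[0,0,0],0],[[0,0,0],0],[[0,0,0],0],[[0,0,0],0],[[0,0,0],0],[[0,0,0],0],[[0,0,0],0]]'
python3 -m jog '[[[0,0,0],0],[[0,0,0],0],[[0,0,0],0],[[0,0,0],0],[[0,0,0],0],[[0,0,0],0],[[0,0,0],0],[[0,0,0],0]]'
python3 -m jog '[[[0,0,0],0],[[0,0,0],0],[[0,0,0],0],[[0,0,0],0],[[0,0,-0.5],0],[[0,0,-0.5],0],[[0,0,-0.5],0],[[0,0,-0.5],0]]'
python3 -m jog '[[[0,0,-0.8],0],[[0,0,-0.8],0],[[0,0,-0.8],0],[[0,0,-0.8],0],[[0,0,-0.8],0],[[0,0,-0.8],0],[[0,0,-0.8],0],[[0,0,-0.8],0]]'
python3 -m jog '[[[0,0,-0.8],0],[[0,0,-0.8],0],[[0,0,-0.8],0],[[0,0,-0.8],0],[[0,0,-0.8],0],[[0,0,-0.8],0],[[0,0,-0.8],0],[[0,0,-0.8],0]]'
```

```text
time_s: 7.88
eef_pos: [0.5001, 0.1523, 0.0843]
orientation: [179.9, 0.0, 101.9]
wrist_force: [-3.1, -1.1, 21.3]
gripper_width: 0.0008
time_s: 8.88
eef_pos: [0.5001, 0.1523, 0.0843]
orientation: [179.9, 0.0, 101.9]
wrist_force: [-2.2, 0.0, 20.4]
gripper_width: 0.0002
time_s: 9.88
eef_pos: [0.4999, 0.1523, 0.0853]
orientation: [179.9, 0.0, 101.9]
wrist_force: [0.3, -0.1, 10.8]
gripper_width: 0.0005
time_s: 10.88
eef_pos: [0.4987, 0.1521, 0.0903]
orientation: [-179.9, 0.0, 101.9]
wrist_force: [0.0, -2.0, 3.9]
gripper_width: 0.0006
time_s: 11.88
eef_pos: [0.4994, 0.1524, 0.097]
orientation: [-180.0, -0.0, 101.9]
wrist_force: [-4.4, -0.4, 2.0]
gripper_width: 0.0005
```

```bash
python3 -m jog '[[[0,0,-0.8],0],[[0,0,-0.8],0],[[0,0,-0.8],0],[[0,0,-0.8],0],[[0,0,-0.8],0],[[0,0,-0.8],0],[[0,0,-0.8],0],[[0,0,-0.8],0]]'
python3 -m jog '[[[0,0,-0.8],0],[[0,0,-0.8],0],[[0,0,-0.8],0],[[0,0,-0.8],0],[[0,0,-0.8],0],[[0,0,-0.8],0],[[0,0,-0.8],0],[[0,0,-0.8],0]]'
python3 -m jog '[[[0,0,-0.8],0],[[0,0,-0.8],0],[[0,0,-0.8],0],[[0,0,-0.8],0],[[0,0,-0.8],0],[[0,0,-0.8],0],[[0,0,-0.8],0],[[0,0,-0.8],0]]'
python3 -m jog '[[[0,0,-0.8],0],[[0,0,-0.8],0],[[0,0,-0.8],0],[[0,0,-0.8],0],[[0,0,-0.8],0],[[0,0,-0.8],0],[[0,0,-0.8],0],[[0,0,-0.8],0]]'
python3 -m jog '[[[0,0,-0.6],0],[[0,0,-0.6],0],[[0,0,-0.6],0],[[0,0,-0.6],0],[[0,0,-0.6],0],[[0,0,-0.6],0],[[0,0,-0.6],0],[[0,0,-0.6],0]]'
```

```text
time_s: 12.88
eef_pos: [0.4995, 0.1523, 0.1034]
orientation: [-180.0, 0.0, 101.9]
wrist_force: [-3.7, -0.3, 3.6]
gripper_width: 0.0005
time_s: 13.88
eef_pos: [0.4995, 0.1523, 0.1098]
orientation: [180.0, 0.0, 101.9]
wrist_force: [-5.3, -0.8, 3.0]
gripper_width: 0.0005
time_s: 14.88
eef_pos: [0.4996, 0.1523, 0.1162]
orientation: [180.0, 0.0, 101.9]
wrist_force: [-2.7, -0.4, 4.1]
gripper_width: 0.0002
time_s: 15.88
eef_pos: [0.4998, 0.1523, 0.1228]
orientation: [180.0, 0.0, 101.9]
wrist_force: [-0.8, -0.8, 3.5]
gripper_width: 0.0005
time_s: 16.88
eef_pos: [0.5, 0.1524, 0.1276]
orientation: [179.9, 0.0, 101.9]
wrist_force: [3.1, 0.3, 3.8]
gripper_width: 0.0006
```

```bash
python3 -m jog '[[[0,0,-0.5],0],[[0,0,-0.5],0],[[0,0,-0.5],0],[[0,0,-0.5],0],[[0,0,-0.5],0],[[0,0,-0.5],0],[[0,0,-0.5],0],[[0,0,-0.5],0]]'
python3 -m jog '[[[0,0,-0.4],0],[[0,0,-0.4],0],[[0,0,-0.4],0],[[0,0,-0.4],0],[[0,0,-0.4],0],[[0,0,-0.4],0],[[0,0,-0.4],0],[[0,0,-0.4],0]]'
python3 -m jog '[[[0,0,-0.4],0],[[0,0,-0.4],0],[[0,0,-0.4],0],[[0,0,-0.4],0],[[0,0,-0.4],0],[[0,0,-0.4],0],[[0,0,-0.4],0],[[0,0,-0.4],0]]'
python3 -m jog '[[[0,0,-0.4],0],[[0,0,-0.4],0],[[0,0,-0.4],0],[[0,0,-0.4],0],[[0,0,-0.4],0],[[0,0,-0.4],0],[[0,0,-0.4],0],[[0,0,-0.4],0]]'
```

```text
time_s: 17.88
eef_pos: [0.4994, 0.1523, 0.1314]
orientation: [-180.0, -0.0, 101.9]
wrist_force: [3.9, 0.3, 4.5]
gripper_width: 0.0005
time_s: 18.88
eef_pos: [0.4994, 0.1523, 0.1345]
orientation: [-180.0, -0.0, 101.9]
wrist_force: [4.3, -0.6, 3.2]
gripper_width: 0.0006
time_s: 19.88
eef_pos: [0.4994, 0.1523, 0.1378]
orientation: [-180.0, -0.0, 101.9]
wrist_force: [4.2, 1.1, 2.7]
gripper_width: 0.0005
time_s: 20.88
eef_pos: [0.4984, 0.1522, 0.1404]
orientation: [-179.9, -0.0, 101.9]
wrist_force: [0.8, 0.3, 0.8]
gripper_width: 0.0002
```

The contact force has faded to about 0 at tip z≈0.115, so the paddle is back at rest. I'll go a bit further slowly, then rise and back away.

```bash
python3 -m jog '[[[0,0,-0.5],0],[[0,0,-0.5],0],[[0,0,-1],0],[[0,0,-2],0],[[0,0,-8],0],[[0,0,-20],0],[[0,0,-30],0],[[0,0,-30],0]]'
python3 -m jog '[[[0,-20,-10],0],[[0,-30,0],0],[[0,-30,0],0],[[0,-20,0],0],[[0,0,0],0],[[0,0,0],0]]'
python3 - <<'E'
from h import *
snap('side','s3');snap('top','t3')
a=cv2.imread('pics/s3.png');b=cv2.imread('pics/t3.png')
for n in 'st':
    d=cv2.absdiff(cv2.imread(f'pics/{n}0.png'),cv2.imread(f'pics/{n}3.png')).max(2)
    R={'s':{'cubecase':(178,208,292,296),'ballcase':(205,128,303,190),'cup':(245,98,310,140),'carton':(243,315,284,376)},'t':{'cubecase':(158,130,225,200),'ballcase':(280,138,355,236),'cup':(370,165,415,245),'carton':(95,198,135,226)}}[n]
    print(n,{k:(round(d[y:v,x:u].mean(),1),int((d[y:v,x:u]>40).sum())) for k,(x,y,u,v) in R.items()})
cv2.imwrite('pics/m3.png',cv2.resize(a[90:384,130:400],None,fx=2,fy=2,interpolation=2))
E
```

```text
time_s: 21.88
eef_pos: [0.4994, 0.1523, 0.2344]
orientation: [180.0, 0.0, 101.9]
wrist_force: [0.6, -0.0, 0.3]
gripper_width: 0.0004
time_s: 22.62
eef_pos: [0.4026, 0.1318, 0.2435]
orientation: [179.9, 0.0, 101.9]
wrist_force: [0.2, 0.5, -0.3]
gripper_width: 0.0005
s {'cubecase': (np.float64(7.1), 0), 'ballcase': (np.float64(7.6), 0), 'cup': (np.float64(9.8), 17), 'carton': (np.float64(5.7), 0)}
t {'cubecase': (np.float64(8.3), 0), 'ballcase': (np.float64(9.7), 0), 'cup': (np.float64(11.4), 0), 'carton': (np.float64(8.5), 0)}
```

View pics/m3.png

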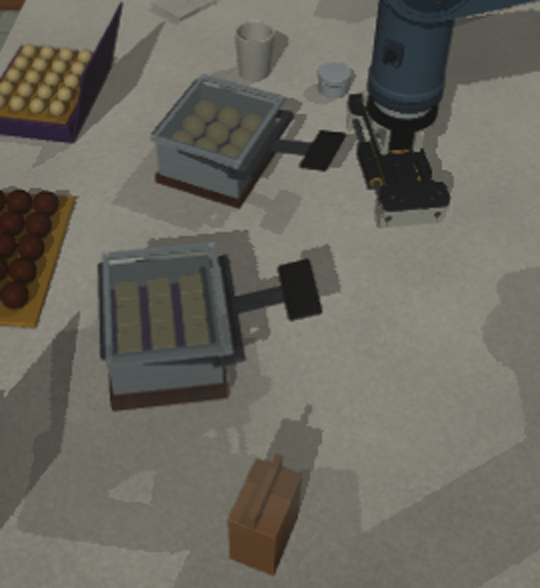

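The lid is shut, the paddle is up again (crop 300,290), and the ball case, cup, tin and carton look unchanged. The gripper is clear of everything.

```bash
python3 -c "
from bench import order;print(order.hand_in())"
```

```text
the job is handed in; nothing more can be done
None
```

I opened the cube case by its paddle, held it open, let it down slowly and handed the job in at about 22.7 s of the 38 s allowed.

- **Opening:** The cube case was the robot's left one. I pressed the centre of its paddle with the closed fingertips; the force was about 4–5 N on the way down and 20 N against the stop. The side picture showed the lid at about 1.1 rad. Its front corners sat up to 16 px off the prediction in the enlarged crop (about 4–5 px in the original picture), on the more-open side. I put that down to error in the measured case position.
- **Holding and closing:** I held it open for about 3 s, then eased the paddle up over roughly 11 s. A light push of 2–4 N stayed on the fingertips until the paddle reached its rest position.
- **Final checks:** Before and after pictures from both cameras showed no changed pixels at either case or the carton. The lid was shut, the paddle up and the ball case shut. In the side view, 17 pixels differed around the cup and tin. I took that as lighting or arm shadow, since the top view showed no change there.
- **Robot clear:** The wrist force was about 0 and the gripper was well away from everything.

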